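Pick the double-journal pin from the parts bin and lay it in the vee rest for inspection

TASK

From the mixed parts in the yellow bin, pick out the one square-bodied steel pin that has a round journal at both ends, and set it gently in the two vees of the steel rest on the granite plate, one journal in each vee, lowering it all the way in before you let go. Leave all the other parts in the bin, and do not disturb the ring gauge or the jar on the bench.

Things in the scene. Friction and masses are not known exactly. Their poses are not given: they have to be found in the camera images.
- trunnion: the target: steel pin, 94 mm overall, 0.37 to 0.57 kg; its middle is a square body 34 x 34 mm, 46 mm long, and from BOTH ends of it a round journal, diameter 14 mm, sticks out 24 mm. Symmetrical end for end. Lies flat in the bin at any yaw. Origin at its centre (17 mm above the bin floor when lying there); x axis along its length, z up at the start
- stub0: bar 34 mm square and 62 mm long with a round journal (diameter 14, length 24 mm) on ONE end only, 86 mm overall, lying flat in the bin; origin mid-length at mid-height (17 mm above the bin floor), x axis along its length with the journal at +x; plain steel, 0.6 kg
- stub1: a second one just like stub0: bar 34 mm square and 62 mm long with a round journal (diameter 14, length 24 mm) on ONE end only, 86 mm overall, lying flat in the bin; origin mid-length at mid-height (17 mm above the bin floor), x axis along its length with the journal at +x; plain steel, 0.6 kg
- plain_bar: plain steel bar 86 x 34 x 34 mm with no journals, lying flat in the bin; origin at its centre, x along its length; 0.77 kg
- clevis: steel U-shaped fork, 60 x 40 x 34 mm, lying flat in the bin; origin at mid-height near its middle, x from its solid end (-x) to its open end (+x)
- bush: steel flanged bush standing on its flange in the bin: flange diameter 46, 8 mm high; body diameter 30; 30 mm high overall; origin at the centre of its underside
- nut0: steel hex nut, 24 mm across corners, 10 mm high, lying flat in the bin; origin at the centre of its underside
- nut1: steel hex nut, 24 mm across corners, 10 mm high, lying flat in the bin; origin at the centre of its underside
- bin_in (a point): centre of the inner floor of the fixed yellow open-topped bin (5 mm above the table). Inside 225 mm along x by 335 mm along y; walls 5 mm thick, top 45 mm above the table. Parts lie loosely 2 by 3, about 105 mm apart, in any order, the nuts between them; about 30 mm or more is free beside each long face of the target's body
- rest_seat (a point): seat point of the fixed vee rest: where the target's centre lies when both journals are home, 74 mm above the table; x is the direction along which the pin must lie (either way round), z up. The rest's base below has its top 36 mm below this point and is 56 mm wide
- rest: the vee rest, fixed: two steel vee plates 8 mm thick stand 36 mm either side of its centre along x (64 mm free between them); each vee is 90 degrees, open upward, 42 mm wide at its top, 85 mm above the table. They stand on a steel base on a dark granite plate 150 x 150 mm, 30 mm high. Origin at the centre of the plate's underside, x along the pin's seat
- ring_gauge: loose steel ring, outer diameter 64, height 20 mm, lying on the table beyond the rest; a bystander; origin at the centre of its underside
- jar: loose white jar with a black cap, diameter 50, height 70 mm, standing near the robot on its right; a bystander; origin at the centre of its underside
Not all that is in view belongs to the job. What is shaped like the bush but green or turquoise is not meant. Leave any pink look-alike of the stub0 alone.

How it is judged (in metres and radians):
On the way, in this order (a step that is already met when the one before it is completed fails the run):
1. the target pin is held by the fingers and lifted clear of the bin (its centre more than 80 mm above the bin floor) (z of trunnion in the frame of bin_in above 0.08 m and contact force between the fingers and trunnion above 1 N), for 0.1 s.
2. the pin is lowered into the vees while still in the fingers (centre within 12 mm along, 5 mm across and 5 mm in height of the seat, aligned within 0.12 rad) (x of trunnion in the frame of rest_seat between -0.012 and 0.012 m and y of trunnion in the frame of rest_seat between -0.005 and 0.005 m and z of trunnion in the frame of rest_seat between -0.005 and 0.005 m and angle between the x axis of trunnion and the x axis of rest_seat, either way round below 0.12 rad and contact force between the fingers and trunnion above 0.5 N), for 0.1 s.
At the end, for the whole second after the job is handed in: The double-journal pin rests in both vees, its centre within 9 mm of the seat point along the rest and within 3 mm across and in height, its axis within 0.07 rad of the rest's, released and at rest; the two stub pins, the plain bar, the clevis, the bush and both nuts are all still inside the bin (x of trunnion in the frame of rest_seat between -0.009 and 0.009 m and y of trunnion in the frame of rest_seat between -0.003 and 0.003 m and z of trunnion in the frame of rest_seat between -0.003 and 0.003 m and angle between the x axis of trunnion and the x axis of rest_seat, either way round below 0.07 rad and linear speed of trunnion below 0.02 m/s and angular speed of trunnion below 0.2 rad/s and x of stub0 in the frame of bin_in between -0.115 and 0.115 m and y of stub0 in the frame of bin_in between -0.17 and 0.17 m and z of each of stub0, stub1, plain_bar, clevis, bush, nut0, nut1 in the frame of bin_in below 0.045 m and x of stub1 in the frame of bin_in between -0.115 and 0.115 m and y of stub1 in the frame of bin_in between -0.17 and 0.17 m and x of plain_bar in the frame of bin_in between -0.115 and 0.115 m and y of plain_bar in the frame of bin_in between -0.17 and 0.17 m and x of clevis in the frame of bin_in between -0.115 and 0.115 m and y of clevis in the frame of bin_in between -0.17 and 0.17 m and x of bush in the frame of bin_in between -0.115 and 0.115 m and y of bush in the frame of bin_in between -0.17 and 0.17 m and x of nut0 in the frame of bin_in between -0.115 and 0.115 m and y of nut0 in the frame of bin_in between -0.17 and 0.17 m and x of nut1 in the frame of bin_in between -0.115 and 0.115 m and y of nut1 in the frame of bin_in between -0.17 and 0.17 m); the robot touches nothing.
It fails at once if the ring gauge or the jar is moved by more than 30 mm (distance of any of ring_gauge, jar from where it was at the start of the episode above 0.03 m).
It also fails if it takes over 40 s, if anything falls off the work surface, if the arm or the gripper's body presses on something with over 40 N, if the wrist force passes 120 N, or if a joint passes its speed limit or range.

ROBOT

A 6-joint arm with a two-finger parallel gripper is mounted at the origin on the work surface. World frame = base frame: x ahead of the robot, y to its left, z up, the work surface at z = 0. Lengths are in mm, angles in degrees, forces in N, time in s.
With the tool pointing down it reaches from about 225 to 875 mm from the base axis. Payload 3.4 kg.
Tool frame: the origin (TCP) lies at the very end of the fingers, on their centre line; the grasp point (between the pads) lies 19 mm behind it (robot.pinch_z is the distance from the TCP to the grasp point, in mm); z points along the fingers, y is the line along which they close (so a half turn about z gives the same grasp; the last joint's range is limited). The gripper opens to 85 mm and grips with 20 to 120 N. Pads are 22 mm wide; open, the fingers measure 114 mm over their backs; the gripper's body (76 mm by 85 mm) begins 54 mm behind the grasp point. The pads swing forward as they close: fully open they stand 13 mm farther back than shut.
Start: joints at [56.723, 15.808, 86.224, -0, 77.962, -6.933], TCP at [255.188, 515.307, 231.328] pointing down, gripper open.
Joint ranges: [-165.64, 165.64], [-43.16, 119.46], [12.63, 154.43], [-67.54, 247.53], [6.08, 155.33], [-154.97, 154.97]. Speed limits (degrees/s): [147.25, 147.25, 180, 180, 180, 180].

INTERFACE

Orientations are given as a 3x3 rotation matrix whose columns are the frame's x, y, z axes.
In Python, from cell import robot, capture, order gives the robot as it stands. The module is installed in compiled form; this text tells all that it offers.
- The arm moves only by the tool arm_command, never from a script. Its argument "plan" is a list of rows, each an object of numbers: "jaw": the opening, from 0 (shut) to 1 (fully open); "dx", "dy", "dz": the shift along the world's x, y, z each as a share of 0.2 m, from -1 to 1; "rx", "ry", "rz": the turn, a rotation vector about the world's x, y, z each as a share of 180 degrees, from -1 to 1. A call has 1 to 8 rows; each row is the pose to reach, as a shift and turn from the pose commanded when the call began, turning the shorter way round; what a row does not reach only later rows make up. A row lasts 1/12 s, in which the tool goes at most 41.7 mm and 7.16 degrees, less where a joint would pass 70% of its speed; a pose out of reach is approached as far as the arm can. A call with a number of a shift or a turn outside -1 to 1 is refused whole. A call with a gripper value outside its range is refused whole. The fingers move at their own pace and stop on an object; the grip force is fixed at half the most. Time passes only in rows, so rows that repeat a pose let the fingers close. It gives the time, the measured TCP pose, the force, the opening and the grip force at its end, in the units of the state.
- robot.get_state(): the state, without advancing time (a new reading comes with each control period).
- capture(name): name is "scene" or "top"; returns a dict with "pixels" (480x640x3 uint8, blue, green, red), "depth" (480x640 float32, mm along the optical axis (not along the pixel's ray), 0 where there is no reading), "K" (3x3 intrinsics, pixels), "k1" (the pictures are not rectified: a ray, as slopes to the right and down, at radius r is drawn at 1 + k1 r^2 times it, then the intrinsics apply), "world_to_cam" (4x4, takes a point from world to camera coordinates). Camera axes: x right, y down, z forward; pixel columns grow to the right and rows downward; lengths in mm; the calibration is good to about 2 mm. A picture is of the moment at which its call begins.
- order.close_job(): hands the job in; it is judged then, once.
The state is a dict: "clock": time; "joints": joint angles; "dq": joint speeds; "tau": joint torques, N m; "tool_pos": TCP position; "orientation": TCP orientation; "force": force on the tool from outside, world axes, zero at the start; "moment": the same for the moment, N m; "opening": opening from 0.0 (shut) to 1.0 (fully open); "gripper_force": force on a finger pad.
Only numpy, scipy, OpenCV 4.12 (cv2) and the standard library are available. Lean on these libraries where they do the work, as an engineer would, in place of code of your own. Each camera call takes 0.05 s, during which the arm holds its last target. There are 200 camera calls.

## Working session

There is one attempt and no reset: what is moved stays moved. The work goes in short steps, Python scripts to look and compute and a tool call to move; the robot and the scene stay as the last step left them, time stands still between calls to the robot, and variables do not carry over. Pictures are saved under pics/ and viewed, at most 10 in all, crops included, and the job is handed in when it is done.

Besides the shell and the picture viewer there is one more tool, called after "Emit:" as name(argument=value, ...), one argument or row to a line, values as JSON. arm_command: Moves the arm, as the interface text tells. Shift numbers are shares of 0.2 m and turn numbers shares of 180 degrees, none past 1 either way. Its arguments: {"type":"object","properties":{"plan":{"type":"array"}},"required":["plan"]}

```bash
mkdir -p pics; cat > h.py <<'E'
import numpy as np, cv2, pickle
from cell import robot, capture, order
def snap(n,f):
    c=capture(n); pickle.dump(c,open(f+'.pkl','wb')); cv2.imwrite(f'pics/{f}.png',c['pixels']); return c
def load(f): return pickle.load(open(f+'.pkl','rb'))
def pts(c,uv,z=None):
    """pixels -> world; by depth, or on the plane height z"""
    uv=np.array(uv,float).reshape(-1,1,2)
    n=cv2.undistortPoints(uv,c['K'],np.array([c['k1'],0,0,0,0.])).reshape(-1,2)
    R=c['world_to_cam'][:3,:3];t=c['world_to_cam'][:3,3]
    d=np.c_[n,np.ones(len(n))]@R; o=-R.T@t
    if z is None:
        s=np.array([c['depth'][int(round(v)),int(round(u))] for u,v in uv.reshape(-1,2)])[:,None]
    else: s=((z-o[2])/d[:,2])[:,None]
    return o+s*d
E
python3 - <<'E'
from h import *
for n in('scene','top'):
    c=snap(n,n+'0'); print(n,c['K'].tolist(),c['k1'],np.round(np.linalg.inv(c['world_to_cam']),2).tolist())
s=robot.get_state(); print(s['tool_pos'],np.round(s['orientation'],3).tolist(),s['opening'],s['clock'],s['force'])
E
```

```text
scene [[484.84274860153744, 0.0, 317.36872815911033], [0.0, 484.84274860153744, 244.71311878591783], [0.0, 0.0, 1.0]] -0.10457334059086396 [[0.79, 0.53, -0.3, 853.97], [0.61, -0.68, 0.41, -429.3], [0.02, -0.51, -0.86, 1015.7], [0.0, 0.0, 0.0, 1.0]]
top [[608.9068858603646, 0.0, 321.31904786161266], [0.0, 608.9068858603646, 240.23497580999924], [0.0, 0.0, 1.0]] -0.053127388384935 [[0.01, -0.99, 0.17, 273.94], [-1.0, -0.01, 0.0, 14.19], [0.0, -0.17, -0.99, 1382.74], [0.0, 0.0, 0.0, 1.0]]
[254.93360535 514.887591   230.537165  ] [[-0.896, 0.444, -0.001], [0.444, 0.896, -0.001], [0.0, -0.002, -1.0]] 0.9986635428602311 0.1 [-0.71966094 -0.39715092  0.03313332]
```

View pics/top0.png

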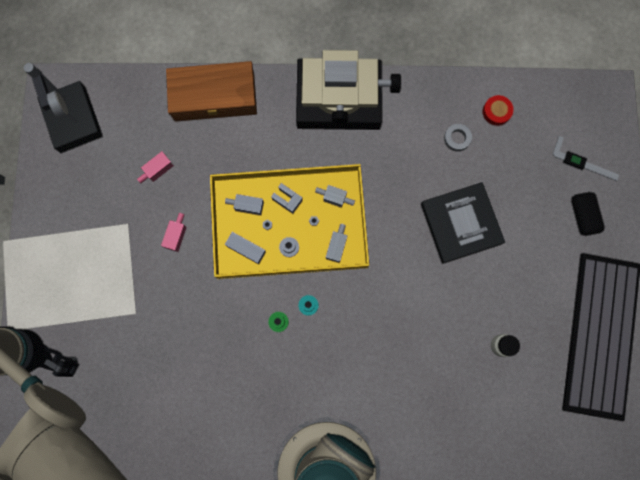

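View pics/scene0.png

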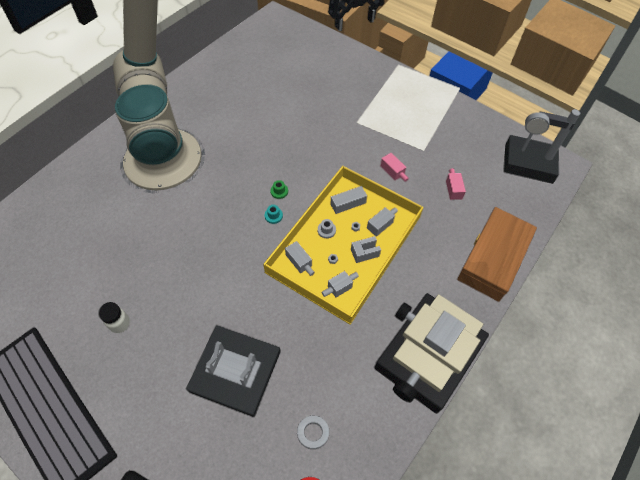

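In top0 there are three journal pins in the bin: (245,204) has a journal on its left end only, (338,243) on its upper end only, and (336,196) on both ends, so (336,196) fits. The rest is at (464,222), the jar at (507,345) and the ring at (458,137). I'll confirm the pin in one enlarged crop.

```bash
python3 - <<'E'
from h import *
t=load('top0')['pixels'];s=load('scene0')['pixels']
r=lambda a,k:cv2.resize(a,None,fx=k,fy=k,interpolation=cv2.INTER_CUBIC)
a=r(t[176:216,306:366],6.5); b=r(t[176:268,418:510],6.5)[:,:]
cv2.imwrite('pics/cropA.png',np.hstack([r(t[176:216,306:366],6.5),r(s[264:304,312:372],6.5)])); cv2.imwrite('pics/cropB.png',b)
E
```

```text
(no output)
```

View pics/cropA.png

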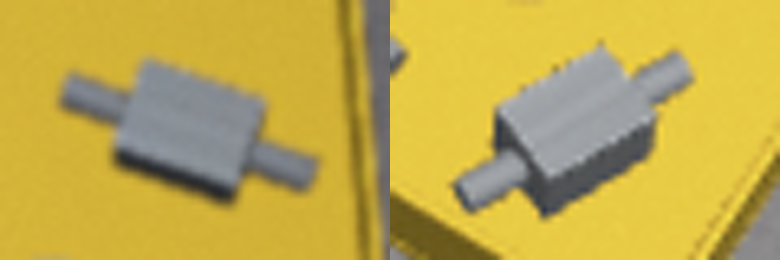

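View pics/cropB.png

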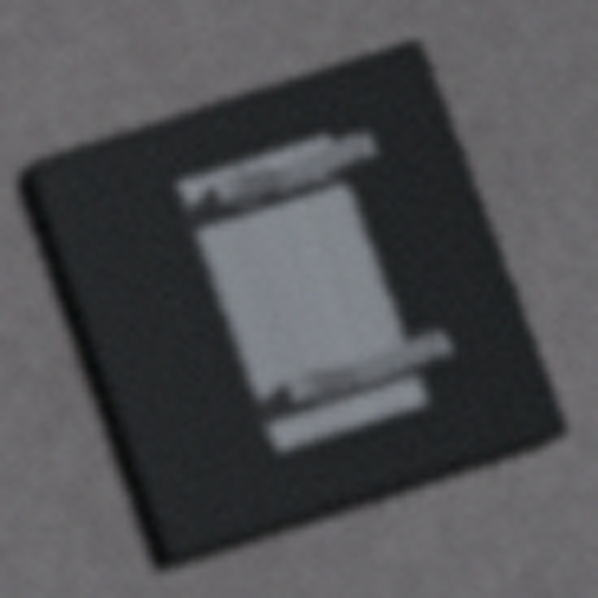

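The crop confirms it: the part at top (336,196) has a square body with a journal at both ends (crop (95,92) and (285,165)). The rest's vee plates are at crop (278,168) and (360,365). Next I'll measure both with depth from the two cameras.

```bash
cat >> h.py <<'E'
def cloud(c):
    v,u=np.mgrid[0:480,0:640]; p=pts(c,np.c_[u.ravel(),v.ravel()]); return p[c['depth'].ravel()>0]
def rect(p):
    """centre and yaw of the long axis and sides, robust to stray points"""
    m=np.median(p[:,:2],0); (cx,cy),(w,h),a=cv2.minAreaRect((p[:,:2]).astype(np.float32))
    if w<h: w,h,a=h,w,a+90
    return np.round([cx,cy,w,h,(a+90)%180-90],1)
E
python3 - <<'E'
from h import *
# approx positions
t=load('top0'); s=load('scene0')
g=pts(t,[[336,196]],39)[0]; r=pts(t,[[464,222]],40)[0]; print('approx',g,r)
for n,c in(('top',t),('scene',s)):
    P=cloud(c)
    near=lambda q,d:P[np.linalg.norm(P[:,:2]-q[:2],axis=1)<d]
    A=near(g,60); T=A[(A[:,2]>33)&(A[:,2]<46)]
    print(n,'body',len(T),np.median(T[:,2]),rect(T),T[:,:2].mean(0))
    B=A[(A[:,2]>15)&(A[:,2]<46)]; print('  all',rect(B))
    A=near(r,120); T=A[(A[:,2]>24)&(A[:,2]<34)]; print('  plate',len(T),np.median(T[:,2]),rect(T))
    T=A[(A[:,2]>18)&(A[:,2]<100)]; print('  plate all',rect(T))
    T=A[(A[:,2]>46)&(A[:,2]<95)]; print('  vees',len(T),T[:,2].max(),rect(T),T[:,:2].mean(0))
    T=A[(A[:,2]>35)&(A[:,2]<95)]; print('  base',len(T),rect(T))
E
```

```text
approx [607.10818795 -15.6389891   39.        ] [ 550.25187865 -304.91004566   40.        ]
top body 315 38.046165570853645 [610.9 -22.2 105.   45.1  88.8] [611.13057803 -18.19057802]
  all [610.2 -21.  107.2  46.7  88.8]
  plate 2932 28.829838562972327 [ 553.7 -306.1  151.   150.9  -71. ]
  plate all [ 554.4 -305.8  151.8  151.5   18.5]
  vees 295 87.57928696630506 [ 553.9 -305.1   81.    58.7   18.3] [ 554.07410977 -303.12311928]
  base 978 [ 551.5 -307.8  142.1  137.4   17.8]
scene body 351 39.89896268724169 [613.1 -29.5  90.6  45.   89.5] [613.43784637 -19.57063297]
  all [614.3 -28.  102.9  88.6  37.8]
  plate 3628 30.021151075243665 [ 555.7 -304.5  151.4  150.8   18.6]
  plate all [ 555.8 -304.6  151.5  150.8   18.5]
  vees 468 87.6545463723578 [ 556.  -303.7   82.    58.6   18.6] [ 555.48446779 -305.43939881]
  base 1404 [ 562.9 -319.9  134.1  102.6   11.4]
```

```bash
python3 - <<'E'
from h import *
for n,f in((0,'top0'),(1,'scene0')):
    c=load(f); P=cloud(c); g=np.array([611.5,-18.5])
    d=np.linalg.norm(P[:,:2]-g,axis=1); T=P[(d<34)&(P[:,2]>34)&(P[:,2]<43)]
    r=rect(T); print(f,len(T),r,T[:,:2].mean(0))
    B=P[(d<54)&(P[:,2]>13)&(P[:,2]<42)]; 
    a=np.radians(r[4]); ax=np.array([np.cos(a),np.sin(a)]); nn=np.array([-ax[1],ax[0]])
    q=B[:,:2]-r[:2]; k=abs(q@nn)<9; x=q@ax; k&=abs(x)<56; print('  journal ends',np.percentile(x[k],[0,1,99,100]))
    Q=B[k&(abs(x)>27)]; e=Q[:,:2]@ax; hi=Q[e>r[:2]@ax][:,:2].mean(0); lo=Q[e<r[:2]@ax][:,:2].mean(0); print('  journal dir',np.degrees(np.arctan2(*(hi-lo)[::-1])),(hi+lo)/2)
    # bin walls
    W=P[(P[:,2]>41)&(P[:,2]<49)&(d<330)&(P[:,0]>420)&(P[:,0]<660)&(P[:,1]>-80)]; print('  bin',rect(W))
uv=np.array([[148,60],[265,100],[238,187],[118,148]])
p=pts(load('top0'),(uv+.5)/6.5-.5+[306,176],39);print('hand',p.round(1).tolist(),p.mean(0))
uv=np.array([[603,48],[656,113],[548,178],[497,108]])-[390,0]
p=pts(load('scene0'),(uv+.5)/6.5-.5+[312,264],39);print('hand',p.round(1).tolist(),p.mean(0))
E
```

```text
top0 259 [610.6 -12.9  46.2  35.   70.1] [610.77448217 -12.70862275]
  journal ends [-46.95934174 -45.96686278  45.80273174  46.1380542 ]
  journal dir 70.98383674491673 [609.90737566 -12.72880792]
  bin [550.   91.9 345.1 236.1 -85.4]
scene0 288 [613.4 -10.8  47.   35.2  71.7] [613.43463552 -11.80369437]
  journal ends [-46.66233256 -46.32115001  45.38471702  45.63339588]
  journal dir 70.7675102219918 [614.1730985  -11.45546146]
  bin [552.4  95.5 350.6 234.8 -85. ]
hand [[633.1, 2.0, 39.0], [619.2, -39.1, 39.0], [587.9, -29.8, 39.0], [601.3, 12.1, 39.0]] [610.35546642 -13.68757232  39.        ]
hand [[605.6, 15.0, 39.0], [634.9, 6.0, 39.0], [620.3, -36.8, 39.0], [590.6, -26.4, 39.0]] [612.84106654 -10.54708696  39.        ]
```

Emit:
arm_command(
  plan=[
    {"dx": 0.68, "dy": -1, "rz": -0.2, "jaw": 0.65},
    {"dx": 0.68, "dy": -1, "rz": -0.2, "jaw": 0.65},
    {"dx": 0.68, "dy": -1, "rz": -0.2, "jaw": 0.65},
    {"dx": 0.68, "dy": -1, "rz": -0.2, "jaw": 0.65},
    {"dx": 0.68, "dy": -1, "rz": -0.2, "jaw": 0.65},
    {"dx": 0.68, "dy": -1, "rz": -0.2, "jaw": 0.65},
    {"dx": 0.68, "dy": -1, "rz": -0.2, "jaw": 0.65},
  ],
)

```text
validation failed for argument at $.pl...
```

Emit:
arm_command(
  plan=[
    {"dx": 0.68, "dy": -1, "rz": -0.2, "jaw": 0.65},
    {"dx": 0.68, "dy": -1, "rz": -0.2, "jaw": 0.65},
    {"dx": 0.68, "dy": -1, "rz": -0.2, "jaw": 0.65},
    {"dx": 0.68, "dy": -1, "rz": -0.2, "jaw": 0.65},
    {"dx": 0.68, "dy": -1, "rz": -0.2, "jaw": 0.65},
    {"dx": 0.68, "dy": -1, "rz": -0.2, "jaw": 0.65},
    {"dx": 0.68, "dy": -1, "rz": -0.2, "jaw": 0.65},
  ],
)

```text
validation failed for argument at $.pl...
```

Emit:
arm_command(
  plan=[
    {"dx": 0.424, "dy": -0.635, "dz": -0.5, "rz": -0.059, "jaw": 0.65},
    {"dx": 0.424, "dy": -0.635, "dz": -0.5, "rz": -0.059, "jaw": 0.65},
    {"dx": 0.424, "dy": -0.635, "dz": -0.5, "rz": -0.059, "jaw": 0.65},
    {"dx": 0.424, "dy": -0.635, "dz": -0.5, "rz": -0.059, "jaw": 0.65},
    {"dx": 0.424, "dy": -0.635, "dz": -0.5, "rz": -0.059, "jaw": 0.65},
    {"dx": 0.424, "dy": -0.635, "dz": -0.5, "rz": -0.059, "jaw": 0.65},
    {"dx": 0.424, "dy": -0.635, "dz": -0.5, "rz": -0.059, "jaw": 0.65},
    {"dx": 0.424, "dy": -0.635, "dz": -0.5, "rz": -0.059, "jaw": 0.65},
  ],
)

```text
validation failed for argument at $.pl...
```

Emit:
arm_command(
  plan=[
    {"jaw": 0.65, "dx": 0.1, "dy": -0.1, "dz": 0.0, "rx": 0.0, "ry": 0.0, "rz": 0.0},
  ],
)

```text
clock: 0.18
tool_pos: [272.6, 497.6, 230.6]
orientation: [[-0.898, 0.44, -0.003], [0.44, 0.898, 0.002], [0.004, 0.0, -1.0]]
force: [1.1, -0.3, 1.4]
opening: 0.884
gripper_force: 0.0
```

Emit:
arm_command(
  plan=[
    {"jaw": 0.65, "dx": 0.68, "dy": -1, "dz": 0, "rx": 0, "ry": 0, "rz": -0.2},
    {"jaw": 0.65, "dx": 0.68, "dy": -1, "dz": 0, "rx": 0, "ry": 0, "rz": -0.2},
    {"jaw": 0.65, "dx": 0.68, "dy": -1, "dz": 0, "rx": 0, "ry": 0, "rz": -0.2},
    {"jaw": 0.65, "dx": 0.68, "dy": -1, "dz": 0, "rx": 0, "ry": 0, "rz": -0.2},
    {"jaw": 0.65, "dx": 0.68, "dy": -1, "dz": 0, "rx": 0, "ry": 0, "rz": -0.2},
    {"jaw": 0.65, "dx": 0.68, "dy": -1, "dz": 0, "rx": 0, "ry": 0, "rz": -0.2},
    {"jaw": 0.65, "dx": 0.68, "dy": -1, "dz": 0, "rx": 0, "ry": 0, "rz": -0.2},
  ],
)

```text
clock: 0.77
tool_pos: [414.3, 290.3, 231.0]
orientation: [[-0.459, 0.888, 0.002], [0.888, 0.459, -0.004], [-0.004, -0.0, -1.0]]
force: [0.1, 0.2, -0.2]
opening: 0.652
gripper_force: 0.0
```

Emit:
arm_command(
  plan=[
    {"jaw": 0.65, "dx": 0.68, "dy": -1, "dz": 0, "rx": 0, "ry": 0, "rz": -0.2},
    {"jaw": 0.65, "dx": 0.68, "dy": -1, "dz": 0, "rx": 0, "ry": 0, "rz": -0.2},
    {"jaw": 0.65, "dx": 0.68, "dy": -1, "dz": 0, "rx": 0, "ry": 0, "rz": -0.2},
    {"jaw": 0.65, "dx": 0.68, "dy": -1, "dz": 0, "rx": 0, "ry": 0, "rz": -0.2},
    {"jaw": 0.65, "dx": 0.68, "dy": -1, "dz": 0, "rx": 0, "ry": 0, "rz": -0.2},
    {"jaw": 0.65, "dx": 0.68, "dy": -1, "dz": 0, "rx": 0, "ry": 0, "rz": -0.2},
    {"jaw": 0.65, "dx": 0.68, "dy": -1, "dz": 0, "rx": 0, "ry": 0, "rz": -0.2},
  ],
)

```text
clock: 1.35
tool_pos: [550.9, 90.5, 230.6]
orientation: [[0.15, 0.989, 0.002], [0.989, -0.15, -0.003], [-0.003, 0.003, -1.0]]
force: [0.4, 0.6, 0.2]
opening: 0.65
gripper_force: 0.0
```

Emit:
arm_command(
  plan=[
    {"jaw": 0.65, "dx": 0.31, "dy": -0.52, "dz": -0.5, "rx": 0, "ry": 0, "rz": -0.058},
    {"jaw": 0.65, "dx": 0.31, "dy": -0.52, "dz": -0.5, "rx": 0, "ry": 0, "rz": -0.058},
    {"jaw": 0.65, "dx": 0.31, "dy": -0.52, "dz": -0.5, "rx": 0, "ry": 0, "rz": -0.058},
    {"jaw": 0.65, "dx": 0.31, "dy": -0.52, "dz": -0.5, "rx": 0, "ry": 0, "rz": -0.058},
    {"jaw": 0.65, "dx": 0.31, "dy": -0.52, "dz": -0.5, "rx": 0, "ry": 0, "rz": -0.058},
    {"jaw": 0.65, "dx": 0.31, "dy": -0.52, "dz": -0.5, "rx": 0, "ry": 0, "rz": -0.058},
    {"jaw": 0.65, "dx": 0.31, "dy": -0.52, "dz": -0.5, "rx": 0, "ry": 0, "rz": -0.058},
    {"jaw": 0.65, "dx": 0.31, "dy": -0.52, "dz": -0.5, "rx": 0, "ry": 0, "rz": -0.058},
  ],
)

```text
clock: 2.02
tool_pos: [609.2, -7.2, 132.5]
orientation: [[0.321, 0.947, 0.001], [0.947, -0.321, 0.0], [0.001, 0.001, -1.0]]
force: [-0.1, 0.0, 0.2]
opening: 0.65
gripper_force: 0.0
```

Emit:
arm_command(
  plan=[
    {"jaw": 0.65, "dx": 0.014, "dy": -0.02, "dz": -0.15, "rx": 0, "ry": 0, "rz": -0.001},
    {"jaw": 0.65, "dx": 0.014, "dy": -0.02, "dz": -0.28, "rx": 0, "ry": 0, "rz": -0.001},
    {"jaw": 0.65, "dx": 0.014, "dy": -0.02, "dz": -0.36, "rx": 0, "ry": 0, "rz": -0.001},
    {"jaw": 0.65, "dx": 0.014, "dy": -0.02, "dz": -0.36, "rx": 0, "ry": 0, "rz": -0.001},
    {"jaw": 0.65, "dx": 0.014, "dy": -0.02, "dz": -0.36, "rx": 0, "ry": 0, "rz": -0.001},
  ],
)

```text
clock: 2.43
tool_pos: [611.7, -11.5, 60.0]
orientation: [[0.324, 0.946, 0.0], [0.946, -0.324, 0.0], [0.0, 0.0, -1.0]]
force: [0.8, -0.0, 0.4]
opening: 0.65
gripper_force: 0.0
```

```bash
python3 - <<'E'
from h import *
t=snap('top','top1')['pixels'];s=snap('scene','scene1')['pixels']
r=lambda a,k:cv2.resize(a,None,fx=k,fy=k,interpolation=cv2.INTER_CUBIC)
cv2.imwrite('pics/c1.png',np.hstack([r(t[150:250,286:386],4),r(s[210:310,290:390],4)]))
print(robot.get_state()['tool_pos'])
E
```

```text
[613.25055383 -12.09565778  61.39794789]
```

View pics/c1.png

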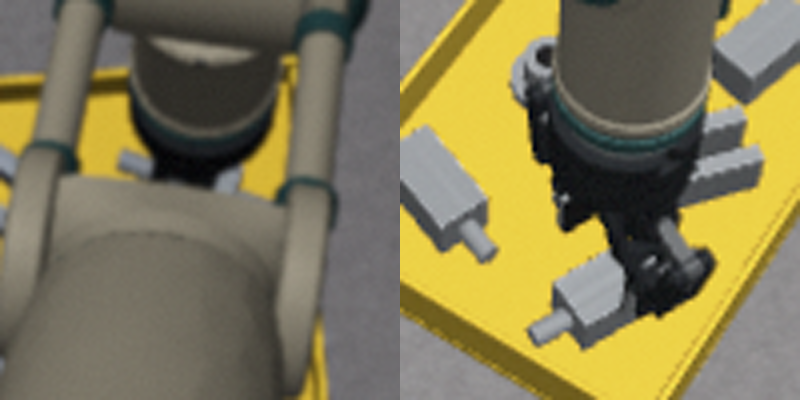

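The scene crop shows the gripper straddling the pin, with the far finger at (680,280) and the pin's left journal at (545,330). Both walls have clearance, so I'll descend and grip.

Emit:
arm_command(
  plan=[
    {"jaw": 0.65, "dx": 0, "dy": 0, "dz": -0.1, "rx": 0, "ry": 0, "rz": 0},
    {"jaw": 0.65, "dx": 0, "dy": 0, "dz": -0.18, "rx": 0, "ry": 0, "rz": 0},
    {"jaw": 0.65, "dx": 0, "dy": 0, "dz": -0.24, "rx": 0, "ry": 0, "rz": 0},
    {"jaw": 0.65, "dx": 0, "dy": 0, "dz": -0.255, "rx": 0, "ry": 0, "rz": 0},
    {"jaw": 0.65, "dx": 0, "dy": 0, "dz": -0.255, "rx": 0, "ry": 0, "rz": 0},
  ],
)

```text
clock: 2.95
tool_pos: [612.4, -12.5, 9.0]
orientation: [[0.325, 0.946, 0.001], [0.946, -0.325, -0.0], [0.0, 0.001, -1.0]]
force: [-0.1, -0.1, 0.5]
opening: 0.647
gripper_force: 0.0
```

Emit:
arm_command(
  plan=[
    {"jaw": 0.5, "dx": 0, "dy": 0, "dz": 0, "rx": 0, "ry": 0, "rz": 0},
    {"jaw": 0.3, "dx": 0, "dy": 0, "dz": 0, "rx": 0, "ry": 0, "rz": 0},
    {"jaw": 0.2, "dx": 0, "dy": 0, "dz": 0, "rx": 0, "ry": 0, "rz": 0},
    {"jaw": 0.2, "dx": 0, "dy": 0, "dz": 0, "rx": 0, "ry": 0, "rz": 0},
    {"jaw": 0.2, "dx": 0, "dy": 0, "dz": 0, "rx": 0, "ry": 0, "rz": 0},
    {"jaw": 0.2, "dx": 0, "dy": 0, "dz": 0, "rx": 0, "ry": 0, "rz": 0},
  ],
)

```text
clock: 3.45
tool_pos: [612.6, -12.6, 10.1]
orientation: [[0.325, 0.946, 0.002], [0.946, -0.325, -0.0], [0.001, 0.002, -1.0]]
force: [-1.0, 2.0, 6.3]
opening: 0.386
gripper_force: 62.5
```

Emit:
arm_command(
  plan=[
    {"jaw": 0.2, "dx": 0, "dy": 0, "dz": 0.05, "rx": 0, "ry": 0, "rz": 0},
    {"jaw": 0.2, "dx": 0, "dy": 0, "dz": 0.15, "rx": 0, "ry": 0, "rz": 0},
    {"jaw": 0.2, "dx": 0, "dy": 0, "dz": 0.27, "rx": 0, "ry": 0, "rz": 0},
    {"jaw": 0.2, "dx": 0, "dy": 0, "dz": 0.4, "rx": 0, "ry": 0, "rz": 0},
    {"jaw": 0.2, "dx": 0, "dy": 0, "dz": 0.53, "rx": 0, "ry": 0, "rz": 0},
    {"jaw": 0.2, "dx": 0, "dy": 0, "dz": 0.6, "rx": 0, "ry": 0, "rz": 0},
    {"jaw": 0.2, "dx": 0, "dy": 0, "dz": 0.65, "rx": 0, "ry": 0, "rz": 0},
    {"jaw": 0.2, "dx": 0, "dy": 0, "dz": 0.65, "rx": 0, "ry": 0, "rz": 0},
  ],
)

```text
clock: 4.12
tool_pos: [613.1, -12.9, 140.8]
orientation: [[0.325, 0.946, 0.004], [0.946, -0.325, -0.001], [0.001, 0.004, -1.0]]
force: [1.4, -0.4, -4.6]
opening: 0.389
gripper_force: 61.3
```

Emit:
arm_command(
  plan=[
    {"jaw": 0.2, "dx": -0.015, "dy": -0.07, "dz": 0, "rx": 0, "ry": 0, "rz": -0.01},
    {"jaw": 0.2, "dx": -0.04, "dy": -0.2, "dz": 0, "rx": 0, "ry": 0, "rz": -0.035},
    {"jaw": 0.2, "dx": -0.065, "dy": -0.34, "dz": 0, "rx": 0, "ry": 0, "rz": -0.06},
    {"jaw": 0.2, "dx": -0.09, "dy": -0.48, "dz": 0, "rx": 0, "ry": 0, "rz": -0.085},
    {"jaw": 0.2, "dx": -0.115, "dy": -0.6, "dz": 0, "rx": 0, "ry": 0, "rz": -0.11},
    {"jaw": 0.2, "dx": -0.135, "dy": -0.7, "dz": 0, "rx": 0, "ry": 0, "rz": -0.13},
    {"jaw": 0.2, "dx": -0.145, "dy": -0.75, "dz": 0, "rx": 0, "ry": 0, "rz": -0.145},
    {"jaw": 0.2, "dx": -0.145, "dy": -0.75, "dz": 0, "rx": 0, "ry": 0, "rz": -0.145},
  ],
)

```text
clock: 4.78
tool_pos: [581.0, -165.7, 136.3]
orientation: [[0.711, 0.703, -0.004], [0.703, -0.711, -0.001], [-0.003, -0.002, -1.0]]
force: [0.2, 0.4, -4.6]
opening: 0.386
gripper_force: 61.1
```

Emit:
arm_command(
  plan=[
    {"jaw": 0.2, "dx": -0.015, "dy": -0.07, "dz": 0, "rx": 0, "ry": 0, "rz": -0.01},
    {"jaw": 0.2, "dx": -0.04, "dy": -0.2, "dz": 0, "rx": 0, "ry": 0, "rz": -0.035},
    {"jaw": 0.2, "dx": -0.065, "dy": -0.34, "dz": 0, "rx": 0, "ry": 0, "rz": -0.06},
    {"jaw": 0.2, "dx": -0.09, "dy": -0.48, "dz": 0, "rx": 0, "ry": 0, "rz": -0.085},
    {"jaw": 0.2, "dx": -0.115, "dy": -0.6, "dz": 0, "rx": 0, "ry": 0, "rz": -0.11},
    {"jaw": 0.2, "dx": -0.135, "dy": -0.68, "dz": 0, "rx": 0, "ry": 0, "rz": -0.13},
    {"jaw": 0.2, "dx": -0.14, "dy": -0.71, "dz": 0, "rx": 0, "ry": 0, "rz": -0.146},
    {"jaw": 0.2, "dx": -0.14, "dy": -0.71, "dz": 0, "rx": 0, "ry": 0, "rz": -0.146},
  ],
)

```text
clock: 5.45
tool_pos: [554.0, -306.4, 137.2]
orientation: [[0.948, 0.317, -0.002], [0.317, -0.948, -0.0], [-0.002, -0.0, -1.0]]
force: [0.2, 0.8, -5.1]
opening: 0.387
gripper_force: 61.1
```

```bash
python3 - <<'E'
from h import *
t=snap('top','top2')['pixels'];s=snap('scene','scene2')['pixels']
r=lambda a,k:cv2.resize(a,None,fx=k,fy=k,interpolation=cv2.INTER_CUBIC)
cv2.imwrite('pics/c2.png',np.hstack([r(t[170:270,410:510],4),r(s[290:390,190:290],4)]))
q=robot.get_state();print(q['tool_pos'],np.degrees(np.arctan2(q['orientation'][1][1],q['orientation'][0][1])))
E
```

```text
[ 554.44206608 -304.12461839  137.4035063 ] -71.2915679178329
```

View pics/c2.png

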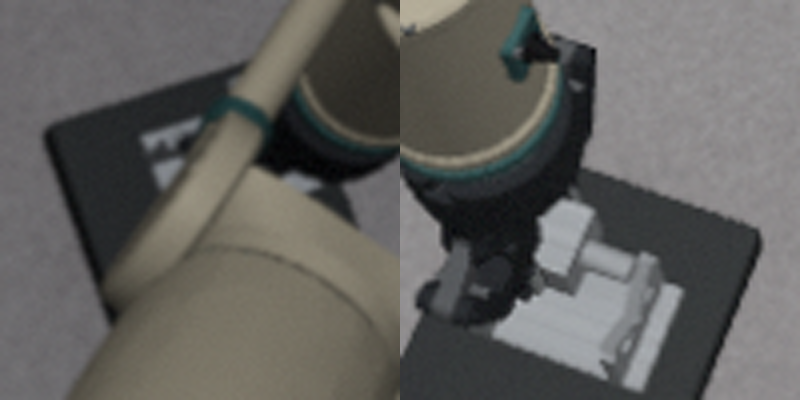

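The scene crop shows the pin held level above the rest, with its far journal at crop (608,258), roughly over the vee at (640,300). I'll measure the offset in the same camera.

```bash
python3 - <<'E'
from h import *
c=load('scene2'); P=cloud(c); a=np.radians(18.5); ax=np.array([np.cos(a),np.sin(a)]); nn=np.array([-ax[1],ax[0]])
q=P[:,:2]-[555.9,-304.1]; X=q@ax; Y=q@nn; Z=P[:,2]
k=(Z>130)&(Z<185)&(X>24.5)&(X<60)&(abs(Y)<12)
print('journal n',k.sum(),'end',X[k].max(),'Y',np.percentile(Y[k],[0,10,50,90,100]),'Ztop',np.percentile(Z[k],[5,50,95,100]))
xs=X[k]; 
print('axis fit slope deg',np.degrees(np.arctan(np.polyfit(xs,Y[k],1)[0])), 'z slope',np.degrees(np.arctan(np.polyfit(xs,Z[k],1)[0])))
b=(Z>150)&(Z<185)&(X>-5)&(X<28)&(abs(Y)<24); print('body',b.sum(),np.percentile(Y[b],[1,50,99]),np.percentile(Z[b],[5,50,95]),X[b].max())
# vee of rest at start
c=load('scene0'); P=cloud(c); q=P[:,:2]-[555.9,-304.1]; X=q@ax; Y=q@nn; Z=P[:,2]
for sgn in(1,-1):
    v=(Z>46)&(Z<95)&(X*sgn>20)&(X*sgn<50); t=v&(Z>82)
    print('vee',sgn,np.percentile(X[v],[1,50,99]),np.percentile(Y[v],[0,100]),'tips',np.round(np.c_[X,Y,Z][t][:,1].mean(),1),t.sum())
    w=Z[v]; print('  lowest-Z Y',Y[v][np.argsort(w)[:15]].round(1))
E
```

```text
journal n 94 end 46.35628392285028 Y [-5.57291665 -4.63571749  0.18128332  5.73932862  8.50692806] Ztop [148.49709742 154.74989277 158.21994871 159.03855135]
axis fit slope deg -0.1040154620716246 z slope -4.528731023009487
body 259 [-22.25964564  -0.48622866  20.45232604] [153.45448753 165.75277157 169.59159346] 27.622247515849185
vee 1 [20.8863886  37.56624529 47.94315734] [-28.85714093 561.42008484] tips 0.3 30
  lowest-Z Y [ -6.5 471.1  12.6 456.2 220.8 438.6 451.5 516.2 497.8 452.3 466.3  -2.2
 469.2 476.7 227. ]
vee -1 [-40.517708   -33.22149618 -20.94015722] [-29.04615886 275.33359372] tips -1.7 33
  lowest-Z Y [ 25.3   6.8 237.  263.1 238.5 244.1  27.2 247.2  -8.8 249.6  22.5 -22.3
 273.5  15.8 265.3]
```

Emit:
arm_command(
  plan=[
    {"jaw": 0.2, "dx": 0, "dy": 0, "dz": -0.05, "rx": 0, "ry": 0, "rz": 0},
    {"jaw": 0.2, "dx": 0, "dy": 0, "dz": -0.12, "rx": 0, "ry": 0, "rz": 0},
    {"jaw": 0.2, "dx": 0, "dy": 0, "dz": -0.2, "rx": 0, "ry": 0, "rz": 0},
    {"jaw": 0.2, "dx": 0, "dy": 0, "dz": -0.27, "rx": 0, "ry": 0, "rz": 0},
    {"jaw": 0.2, "dx": 0, "dy": 0, "dz": -0.32, "rx": 0, "ry": 0, "rz": 0},
    {"jaw": 0.2, "dx": 0, "dy": 0, "dz": -0.345, "rx": 0, "ry": 0, "rz": 0},
    {"jaw": 0.2, "dx": 0, "dy": 0, "dz": -0.355, "rx": 0, "ry": 0, "rz": 0},
    {"jaw": 0.2, "dx": 0, "dy": 0, "dz": -0.355, "rx": 0, "ry": 0, "rz": 0},
  ],
)

```text
clock: 6.22
tool_pos: [555.1, -304.3, 67.0]
orientation: [[0.947, 0.321, -0.0], [0.321, -0.947, 0.0], [-0.0, -0.0, -1.0]]
force: [0.2, 0.6, -4.4]
opening: 0.389
gripper_force: 61.1
```

Emit:
arm_command(
  plan=[
    {"jaw": 0.2, "dx": 0, "dy": 0, "dz": -0.01, "rx": 0, "ry": 0, "rz": 0},
    {"jaw": 0.2, "dx": 0, "dy": 0, "dz": -0.018, "rx": 0, "ry": 0, "rz": 0},
    {"jaw": 0.2, "dx": 0, "dy": 0, "dz": -0.023, "rx": 0, "ry": 0, "rz": 0},
    {"jaw": 0.2, "dx": 0, "dy": 0, "dz": -0.023, "rx": 0, "ry": 0, "rz": 0},
  ],
)

```text
clock: 6.55
tool_pos: [555.0, -304.8, 63.0]
orientation: [[0.947, 0.32, 0.0], [0.32, -0.947, -0.0], [0.0, 0.0, -1.0]]
force: [0.1, 0.7, -4.6]
opening: 0.389
gripper_force: 61.1
```

Emit:
arm_command(
  plan=[
    {"jaw": 0.2, "dx": 0, "dy": 0, "dz": -0.004, "rx": 0, "ry": 0, "rz": 0},
    {"jaw": 0.2, "dx": 0, "dy": 0, "dz": -0.007, "rx": 0, "ry": 0, "rz": 0},
    {"jaw": 0.2, "dx": 0, "dy": 0, "dz": -0.007, "rx": 0, "ry": 0, "rz": 0},
  ],
)

```text
clock: 6.8
tool_pos: [555.5, -305.4, 62.0]
orientation: [[0.947, 0.32, 0.001], [0.32, -0.947, -0.001], [0.001, 0.002, -1.0]]
force: [0.0, -0.5, -1.1]
opening: 0.386
gripper_force: 61.5
```

Emit:
arm_command(
  plan=[
    {"jaw": 0.2, "dx": 0, "dy": 0, "dz": -0.003, "rx": 0, "ry": 0, "rz": 0},
    {"jaw": 0.2, "dx": 0, "dy": 0, "dz": -0.005, "rx": 0, "ry": 0, "rz": 0},
    {"jaw": 0.2, "dx": 0, "dy": 0, "dz": -0.005, "rx": 0, "ry": 0, "rz": 0},
  ],
)

```text
clock: 7.05
tool_pos: [555.5, -305.4, 62.0]
orientation: [[0.947, 0.32, 0.002], [0.32, -0.947, -0.002], [0.001, 0.002, -1.0]]
force: [-1.7, -0.2, 5.1]
opening: 0.387
gripper_force: 62.4
```

Emit:
arm_command(
  plan=[
    {"jaw": 0.2, "dx": 0, "dy": 0, "dz": -0.004, "rx": 0, "ry": 0, "rz": 0},
    {"jaw": 0.2, "dx": 0, "dy": 0, "dz": -0.004, "rx": 0, "ry": 0, "rz": 0},
  ],
)

```text
clock: 7.22
tool_pos: [555.6, -305.4, 61.9]
orientation: [[0.947, 0.32, 0.002], [0.32, -0.947, -0.002], [0.001, 0.003, -1.0]]
force: [-1.6, 0.6, 9.6]
opening: 0.386
gripper_force: 63.1
```

```bash
python3 - <<'E'
from h import *
c=snap('scene','scene3'); P=cloud(c); s=c['pixels']; q=robot.get_state();print(q['tool_pos'],q['force'],q['moment'])
cv2.imwrite('pics/c3.png',cv2.resize(s[320:400,200:290],None,fx=7,fy=7,interpolation=cv2.INTER_CUBIC))
a=np.radians(18.5); ax=np.array([np.cos(a),np.sin(a)]); nn=np.array([-ax[1],ax[0]])
w=P[:,:2]-[555.9,-304.1]; X=w@ax; Y=w@nn; Z=P[:,2]
for lo,hi in((23,31),(40,48)):
    k=(Z>60)&(Z<100)&(X>lo)&(X<hi)&(abs(Y)<12); print(lo,k.sum(),np.percentile(Y[k],[0,50,100]),np.percentile(Z[k],[50,90,100]),X[k].max())
b=(X>5)&(X<21)&(abs(Y)<20)&(Z>60)&(Z<100); print('body top',np.percentile(Z[b],[50,90]))
E
```

```text
[ 555.53972648 -305.42045615   61.90627362] [-1.91410393 -0.01034382  9.0280023 ] [ 0.01762579  0.44739227 -0.05975227]
23 61 [-11.65893067  -1.22668553  11.99910067] [80.23408084 90.5017667  94.19889855] 30.9759318353486
40 36 [-11.04657935  -1.4464154    7.33069864] [77.84117195 81.68564186 82.67497921] 47.62833009439929
body top [90.78980687 93.06666206]
```

View pics/c3.png

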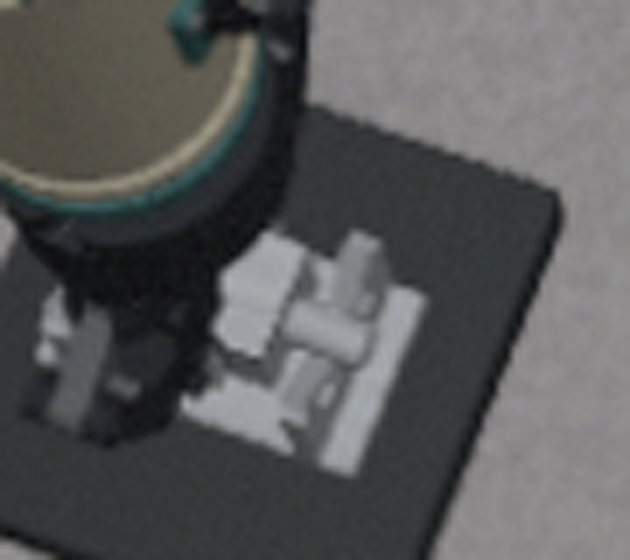

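Crop c3 shows the far journal (330,330) seated in its vee between the horns at (360,265) and (310,390). Depth puts the journal top at about 82 mm and the body top at about 91 mm, which matches a seated pin. I'll ease off the pressure, then open.

Emit:
arm_command(
  plan=[
    {"jaw": 0.2, "dx": 0, "dy": 0, "dz": 0.003, "rx": 0, "ry": 0, "rz": 0},
    {"jaw": 0.2, "dx": 0, "dy": 0, "dz": 0.005, "rx": 0, "ry": 0, "rz": 0},
    {"jaw": 0.42, "dx": 0, "dy": 0, "dz": 0.005, "rx": 0, "ry": 0, "rz": 0},
    {"jaw": 0.5, "dx": 0, "dy": 0, "dz": 0.005, "rx": 0, "ry": 0, "rz": 0},
    {"jaw": 0.65, "dx": 0, "dy": 0, "dz": 0.005, "rx": 0, "ry": 0, "rz": 0},
    {"jaw": 0.7, "dx": 0, "dy": 0, "dz": 0.005, "rx": 0, "ry": 0, "rz": 0},
    {"jaw": 0.7, "dx": 0, "dy": 0, "dz": 0.005, "rx": 0, "ry": 0, "rz": 0},
    {"jaw": 0.7, "dx": 0, "dy": 0, "dz": 0.005, "rx": 0, "ry": 0, "rz": 0},
  ],
)

```text
clock: 7.93
tool_pos: [555.0, -304.6, 60.3]
orientation: [[0.947, 0.32, -0.0], [0.32, -0.947, 0.0], [-0.0, -0.0, -1.0]]
force: [0.4, -0.5, -0.3]
opening: 0.696
gripper_force: 0.0
```

Emit:
arm_command(
  plan=[
    {"jaw": 0.7, "dx": 0, "dy": 0, "dz": 0.05, "rx": 0, "ry": 0, "rz": 0},
    {"jaw": 0.7, "dx": 0, "dy": 0, "dz": 0.15, "rx": 0, "ry": 0, "rz": 0},
    {"jaw": 0.7, "dx": 0, "dy": 0, "dz": 0.3, "rx": 0, "ry": 0, "rz": 0},
    {"jaw": 0.7, "dx": 0, "dy": 0, "dz": 0.5, "rx": 0, "ry": 0, "rz": 0},
    {"jaw": 0.7, "dx": 0, "dy": 0.1, "dz": 0.65, "rx": 0, "ry": 0, "rz": 0},
    {"jaw": 0.7, "dx": -0.1, "dy": 0.3, "dz": 0.75, "rx": 0, "ry": 0, "rz": 0},
    {"jaw": 0.7, "dx": -0.2, "dy": 0.5, "dz": 0.8, "rx": 0, "ry": 0, "rz": 0},
    {"jaw": 0.7, "dx": -0.3, "dy": 0.7, "dz": 0.8, "rx": 0, "ry": 0, "rz": 0},
  ],
)

```text
clock: 8.6
tool_pos: [502.2, -177.1, 223.1]
orientation: [[0.948, 0.319, 0.006], [0.319, -0.948, -0.003], [0.004, 0.004, -1.0]]
force: [0.6, 1.0, 0.4]
opening: 0.7
gripper_force: 0.0
```

Emit:
arm_command(
  plan=[
    {"jaw": 0.7, "dx": -0.2, "dy": 0.2, "dz": 0, "rx": 0, "ry": 0, "rz": 0},
    {"jaw": 0.7, "dx": -0.4, "dy": 0.4, "dz": 0, "rx": 0, "ry": 0, "rz": 0},
    {"jaw": 0.7, "dx": -0.4, "dy": 0.6, "dz": 0, "rx": 0, "ry": 0, "rz": 0},
    {"jaw": 0.7, "dx": -0.4, "dy": 0.8, "dz": 0, "rx": 0, "ry": 0, "rz": 0},
    {"jaw": 0.7, "dx": -0.4, "dy": 0.9, "dz": 0, "rx": 0, "ry": 0, "rz": 0},
    {"jaw": 0.7, "dx": -0.4, "dy": 0.9, "dz": 0, "rx": 0, "ry": 0, "rz": 0},
    {"jaw": 0.7, "dx": -0.4, "dy": 0.9, "dz": 0, "rx": 0, "ry": 0, "rz": 0},
    {"jaw": 0.7, "dx": -0.4, "dy": 0.9, "dz": 0, "rx": 0, "ry": 0, "rz": 0},
  ],
)

```text
clock: 9.27
tool_pos: [421.6, 2.5, 220.5]
orientation: [[0.947, 0.321, 0.001], [0.321, -0.947, -0.001], [0.001, 0.002, -1.0]]
force: [0.3, 0.2, -0.1]
opening: 0.7
gripper_force: 0.0
```

```bash
python3 - <<'E'
from h import *
r=lambda a,k:cv2.resize(a,None,fx=k,fy=k,interpolation=cv2.INTER_CUBIC)
t=snap('top','top4'); c=snap('scene','scene4')
cv2.imwrite('pics/c4.png',np.hstack([r(t['pixels'][180:260,425:505],5),r(c['pixels'][320:400,190:270],5)]))
for c in(t,c):
    P=cloud(c); d=np.linalg.norm(P[:,:2]-[555,-305],axis=1); T=P[(d<33)&(P[:,2]>85)&(P[:,2]<100)]; print(len(T),np.median(T[:,2]),rect(T))
print(robot.get_state()['clock'])
E
```

```text
324 89.65182380976205 [ 556.2 -304.4   49.    36.3   18.3]
425 91.11175366910652 [ 557.  -303.5   47.    35.2   19.6]
9.3667
```

View pics/c4.png

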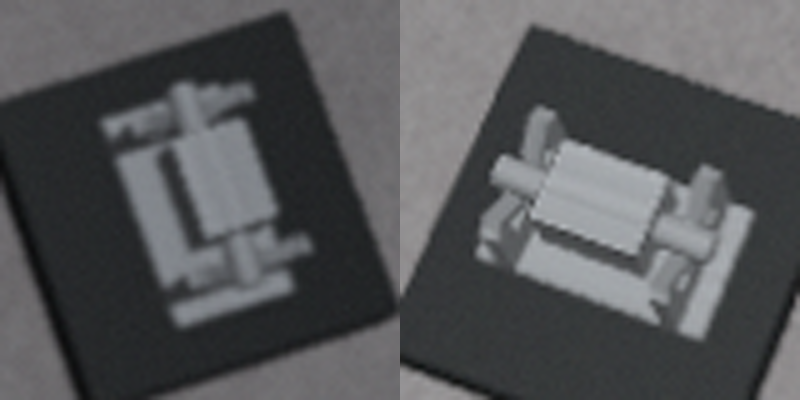

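Crop c4 shows the pin in both vees, with its journals at scene-crop (515,175) and (690,238). Its centre is within about 2 mm of the seat and its yaw is 18–20° against the rest's 18.5°. The arm is clear, so I'm handing in.

```bash
python3 -c "
from h import *
print(order.close_job())"
```

```text
the job is handed in; nothing more can be done
None
```

The double-journal pin is in both vees of the rest, lowered home before I let go, and the job is handed in at about 9.4 s with no verdict returned; no other part, nor the ring gauge or the jar, was touched as far as I could tell, though I took no final picture of the bin or those two.

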